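Shut the jar crate's gate and drop its latch bar into the catch

ROBOT

A 7-joint arm with a two-finger parallel gripper is mounted at the origin on a cart in front of the work surface, level with it; the furniture and walls round the work are solid. World frame = base frame: x ahead of the robot, y to its left, z up, the work surface at z = 0. Lengths are in m, angles in rad, forces in N, time in s.
With the tool pointing down it reaches from about 0.425 to 0.925 m from the base axis. Payload 6.8 kg.
Tool frame: the origin (TCP) lies on the centre line of the jaws, within the pads' length; the fingertips stand 14 mm ahead of it and the grasp point (between the pads) lies 5 mm behind it (bot.finger_overhang is the distance from the TCP to the fingertips, in m); z points along the fingers, y is the line along which they close (so a half turn about z gives the same grasp; the last joint's range is limited). The gripper opens to 85 mm and grips with 20 to 120 N. Pads are 22 mm wide; open, the fingers measure 114 mm over their backs; the gripper's body (76 mm by 85 mm) begins 54 mm behind the grasp point. The pads swing forward as they close: fully open they stand 13 mm farther back than shut.
Start: joints at [-1.261, 0.477, 0.022, 1.555, -0.011, 1.109, -0.083], TCP at [0.274, 0.617, 0.245] pointing down, gripper open.
Joint ranges: [-2.96, 2.96], [-0.34, 2.1], [-1.41, 1.46], [0.24, 2.44], [-1.37, 4.51], [0.17, 1.92], [-2.96, 2.96]. Speed limits (rad/s): [2.39, 2.39, 3.14, 3.14, 3.14, 3.14, 3.14].

INTERFACE

Orientations are given as a unit quaternion [w, x, y, z].
In Python, from station import bot gives the robot as it stands.
- The arm moves only by the shell command python3 -m inch 'ROWS' [OPENING] [FORCE]. ROWS is JSON, a list of rows, each a list of 4 numbers: the shift along the tool's x, y, z in m, then the turn about the tool's z in degrees. A call has 1 to 12 rows; each row shifts and turns the commanded pose from where the row before left it, along the tool's axes as they then stand; what a row does not reach is not made up. A row lasts 1/10 s, in which the tool goes at most 50 mm and 8.59 degrees, less where a joint would pass 70% of its speed; a pose out of reach is approached as far as the arm can. A call is refused whole if a number of a shift passes 0.05 or a number of a turn 8.59, either way. A call with a gripper value outside its range is refused whole. OPENING is the finger opening in m, from 0 to 0.0854, set as the call begins (- or left out, the last holds). The fingers move at their own pace and stop on an object; FORCE is the grip in N (left out, the last holds). Time passes only in rows, so rows that do not move let the fingers close. It gives the time, the measured TCP pose, the force, the opening and the grip force at its end, in the units of the state.
- bot.get_obs(): the state, without advancing time (a new reading comes with each control period).
- bot.read_camera(name): name is "scene" or "top" or "wrist"; returns a dict with "color" (400x640x3 uint8, red, green, blue), "mtx" (3x3 intrinsics, pixels), "world_from_camera" (4x4, takes a point from camera to world coordinates); the wrist camera has in their place "hand_eye" (4x4, takes a point from camera to tool coordinates, whose origin is the TCP and whose axes are the flange's). Camera axes: x right, y up, looking along -z (the intrinsics and any distortion apply to the point x, -y, -z); pixel columns grow to the right and rows downward; lengths in m; the calibration is good to about 2 mm. The wrist camera is an equidistant fisheye: a pixel r from the principal point sees the ray r / f radians off the axis. A picture is of the moment at which its call begins: read the wrist's pose just before it. There is no depth.
- bot.hand_in(): hands the job in; it is judged then, once.
The state is a dict: "t": time; "q": joint angles; "joint_vel": joint speeds; "joint_torque": joint torques, N m; "eef_pos": TCP position; "tool_rot": TCP orientation; "contact_force": force on the tool from outside, world axes, zero at the start; "torque": the same for the moment, N m; "gripper_width": opening from 0.0 (shut) to 1.0 (fully open); "grasp_force": force on a finger pad.
Only numpy, scipy, OpenCV 4.12 (cv2) and the standard library are available. Lean on these libraries where they do the work, as an engineer would, in place of code of your own. Each camera call takes 0.05 s, during which the arm holds its last target. There are 200 camera calls.

TASK

Shut the gate of the steel jar crate and latch it: lift the latch bar by its red thumb tab, carry it over the red striker, press it gently back against the sprung buffer until it is past the striker, and lower it fully into the catch, so that the gate stays shut when you let go. Feel for the depth and do not ram the bar against the striker or the buffer; leave the other things as they stand.

Things in the scene. Friction and masses are not known exactly. Their poses are not given: they have to be found in the camera images.
- crate: (All sizes in mm.) Low stainless crate for jars, fixed on the table, 200 deep (x), 300 wide (y), walls 100 high. Origin under its centre at table height, +x to its back wall, +y to its left side. Its open front is closed by a gate in the plane x = -100.
- gate (a joint): Angle (rad) of the gate, a barred frame 12 thick, 100 high, 245 long, hinged at the crate's left front corner. 0 = shut; it grows as the free right end swings out to the robot: hinge to free end = (-sin a, -cos a) in the crate's x, y. Slight friction, stays where left. Latched it reads within 0.045 of 0; can be pushed past 0 to -0.075.
- gate_hinge (a point): Point on the gate's upright hinge axis, 135 above the table, x = -100, y = 130 in the crate's frame. Axes turn with the gate: -y along the gate to its free end, x square to the gate (into the crate when shut).
- latch_bar (a joint): Angle (rad) of the latch bar: 0 = level on its rest; up to 0.6 as its free right end is lifted. Steel, 10 thick, 20 high, middle line 135 above the table, about 0.28 kg; turns in the gate's plane above the top rail (top at 100), sinks by its own weight; runs from 20 behind its pivot to 205 beyond, 50 past the gate's end.
- bar_pivot (a point): The bar's pivot on the gate: 90 from the hinge axis along the gate, 135 above the table. Axes turn with the bar: -y along it to the free end, x square to the gate, z up when level.
- thumb_tab (a point): Middle of the bar's red thumb tab, an upright plate 10 thick (square to the gate), 32 long, 40 high: top 20 above this point. 135 from the pivot along the bar, 28 above its middle line: 225 from the hinge axis, 163 above the table when level. Grip from above, jaws closing square to the gate; fingers have room beside it down to 110 above the table. Axes as bar_pivot.
- catch: Bracket of the catch on the crate's right front post, axes as the crate's; origin x = -100, y = -142 in the crate's frame (272 from the hinge axis), 128 above the table. It carries a carriage (striker, slot, buffer, each about 24 wide) screwed down anywhere from 11 farther out (-x) to 11 farther in (+x) than nominal: no reading tells where, so the depth must be felt.
- striker_nominal (a point): Nominal centre of the top of the red striker, a square tooth 18 thick in x, without a ramp; the real one is up to 11 off in x. Top 140 above the table, 15 over the level bar's underside; the bar must be lifted over it (0.09 rad just clears, 0.2 is ample). Latched, the bar's outer face lies against the striker's inner face, in a slot whose floor the bar does not reach.
- buffer_nominal (a point): Nominal centre of the sprung black pad's face, 8 behind the striker's inner face, 126 to 182 above the table; moves with the carriage. The 10 thick bar meets it 2 before clearing the striker. It gives 1 mm per 4 N: 8 N on the bar just clears, 10 to 13 N is a good push, over 18 N is ramming. A hand on the tab feels 0.9 to 1.2 times that. It may hold up a bar not lowered all the way.
- jar_p: round jar with a red lid, 85 across, 132 high, standing inside the crate at the back left; a bystander; origin at the centre of its underside.
- tin_a: food tin, 75 across, 110 high, standing inside the crate at the back right; a bystander; origin at the centre of its underside.
- eggs: cardboard egg box, 106x156x72; a bystander; origin at the centre of its underside.
- tomato: tomato, about 57 across, 62 high; a bystander; origin at the centre of its underside.
- label_tape: roll of beige tape lying flat, 98 across, 25 high; a bystander; origin at the centre of its underside.

How it is judged:
By the outcome, as a careful person would: the job done as asked, in the order asked, and still so for the second after the job is handed in, with the robot touching nothing.
It also fails if it takes over 53 s, if anything falls off the work surface, if the arm or the gripper's body presses on something with over 40 N, if the wrist force passes 120 N, or if a joint passes its speed limit or range.

## Working session

There is one attempt and no reset: what is moved stays moved. The work goes in short steps, Python scripts to look and compute and a shell command to move; the robot and the scene stay as the last step left them, time stands still between calls to the robot, and variables do not carry over. Pictures are saved under pics/ and viewed, at most 10 in all, crops included, and the job is handed in when it is done.

```bash
ls; mkdir -p pics; python3 - <<'E'
from station import bot
import cv2,numpy as np
o=bot.get_obs();print({k:np.round(v,3) for k,v in o.items()})
ims=[]
for n in("scene","top"):
    d=bot.read_camera(n);cv2.imwrite(f"pics/{n}0.png",d["color"][:,:,::-1]);print(n,d["mtx"],d["world_from_camera"])
    np.savez(f"{n}0.npz",**d)
E
```

```text
pics
{'t': np.float64(0.0), 'q': array([-1.261,  0.478,  0.022,  1.556, -0.012,  1.109, -0.083]), 'joint_vel': array([ 0.   , -0.001, -0.001, -0.002, -0.   , -0.   ,  0.001]), 'joint_torque': array([ 0.0000e+00, -5.9644e+01,  1.6080e+00, -2.8120e+01,  1.2000e-02,
        9.0000e-03,  0.0000e+00]), 'eef_pos': array([0.274, 0.616, 0.244]), 'tool_rot': array([-0.   ,  0.207,  0.978, -0.001]), 'contact_force': array([-0.137, -0.908, -0.433]), 'torque': array([-0.039, -0.03 , -0.023]), 'grasp_force': np.float64(0.0), 'gripper_width': np.float64(0.998)}
scene [[424.22089725   0.         312.39187039]
 [  0.         424.22089725 209.56314416]
 [  0.           0.           1.        ]] [[ 0.42492943  0.69642851 -0.57829259 -0.22258473]
 [-0.90517053  0.33399872 -0.26289004 -0.3939295 ]
 [ 0.01006487  0.63516312  0.77231244  1.18129501]
 [ 0.          0.          0.          1.        ]]
top [[392.52500369   0.         312.50088869]
 [  0.         392.52500369 202.30820205]
 [  0.           0.           1.        ]] [[-0.00692882  0.99398388 -0.10930704  0.42898642]
 [-0.99981077 -0.00887318 -0.01731171 -0.05749636]
 [-0.01817746  0.10916641  0.99385727  1.4138527 ]
 [ 0.          0.          0.          1.        ]]
```

View pics/scene0.png

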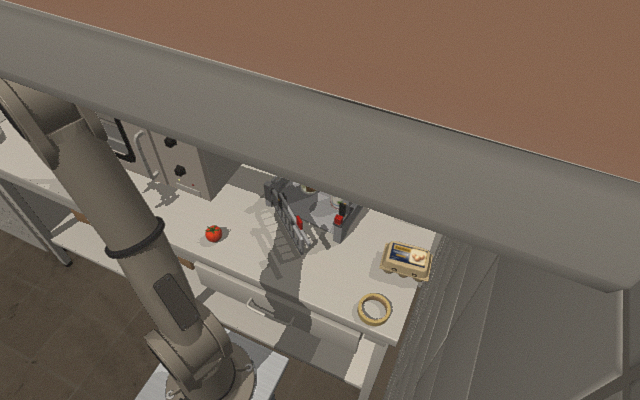

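View pics/top0.png

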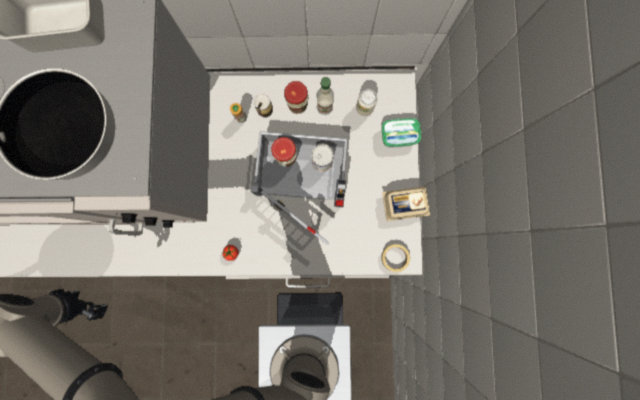

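The top view shows the crate around (300,168), the gate swung out with its red tab near (312,231), the red striker near (340,203), and the tomato near (230,252). The scene view shows the tab at (298,222) and the striker at (339,219). Next I'll measure these.

```bash
cat > h.py <<'E'
import numpy as np,cv2
def ray(d,u,v):
    K=d["mtx"];T=d["world_from_camera"]
    r=np.array([(u-K[0,2])/K[0,0],-(v-K[1,2])/K[1,1],-1.]);return T[:3,3],T[:3,:3]@r
def onz(d,u,v,z):
    c,r=ray(d,u,v);return c+r*(z-c[2])/r[2]
def two(a,b):
    (c1,r1),(c2,r2)=a,b
    s=np.linalg.lstsq(np.c_[r1,-r2],c2-c1,rcond=None)[0]
    p,q=c1+s[0]*r1,c2+s[1]*r2;return (p+q)/2,np.linalg.norm(p-q)
def proj(d,p):
    T=d["world_from_camera"];c=T[:3,:3].T@(np.asarray(p)-T[:3,3]);K=d["mtx"]
    return K[0,0]*c[0]/-c[2]+K[0,2],-K[1,1]*c[1]/-c[2]+K[1,2]
def reds(im,box,s=110):
    h=cv2.cvtColor(im,cv2.COLOR_RGB2HSV).astype(int)
    m=(((h[...,0]<8)|(h[...,0]>172))&(h[...,1]>s)&(h[...,2]>60)).astype(np.uint8)
    w=np.zeros_like(m);x0,y0,x1,y1=box;w[y0:y1,x0:x1]=m[y0:y1,x0:x1]
    n,l,st,c=cv2.connectedComponentsWithStats(w)
    return [(st[i].tolist(),c[i].round(1).tolist()) for i in range(1,n) if st[i,4]>4]
E
python3 - <<'E'
from h import *
T=dict(np.load("top0.npz"));S=dict(np.load("scene0.npz"))
print("top",*reds(T["color"],(240,120,370,270)),sep="\n");print("scene",*reds(S["color"],(240,150,370,270)),sep="\n")
a=T["color"][120:275,225:375,::-1];b=S["color"][160:270,250:370,::-1]
f=lambda i,k:cv2.resize(i,None,fx=k,fy=k,interpolation=cv2.INTER_CUBIC)
A=f(a,3.8);B=np.zeros((A.shape[0],220,3),np.uint8)
cv2.imwrite("pics/topc.png",A);cv2.imwrite("pics/scc.png",f(b,5))
E
```

```text
top
([272, 137, 24, 25, 452], [283.3, 148.6])
([335, 200, 8, 6, 43], [338.9, 202.5])
([307, 227, 8, 7, 30], [311.0, 229.7])
scene
([296, 215, 7, 15, 62], [299.1, 222.0])
([334, 214, 9, 11, 75], [338.1, 219.2])
```

View pics/topc.png

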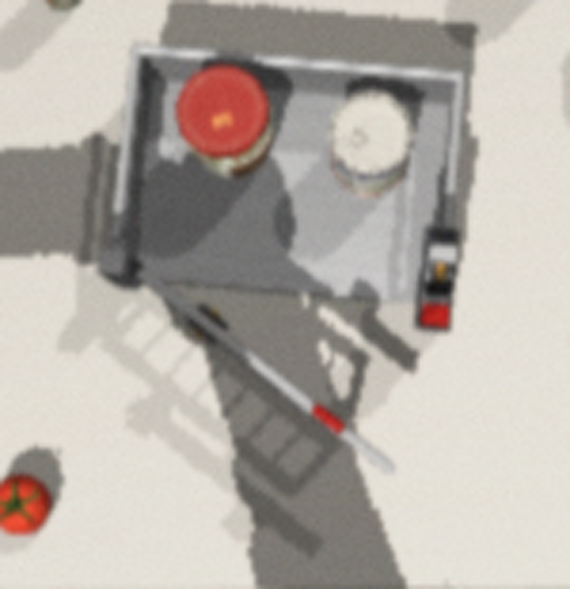

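View pics/scc.png

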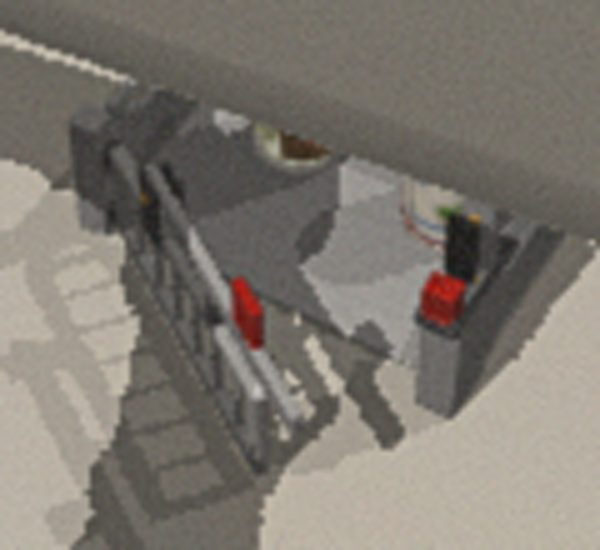

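Top crop: back-wall corners at crop (135,48) and (463,75), bar tip at (390,468), tab at (329,417), striker at (435,315). The scene crop confirms the gate is open with its bar level, the red striker on the right post and the black buffer behind it. The tomato is well clear.

```bash
python3 - <<'E'
from h import *
np.set_printoptions(precision=4,suppress=True)
T=dict(np.load("top0.npz"));S=dict(np.load("scene0.npz"))
c=lambda x,y:(225+(x+.5)/3.8-.5,120+(y+.5)/3.8-.5)
bl,br=onz(T,*c(135,48),.1),onz(T,*c(463,75),.1)
e=(bl-br)[:2];print("back corners",bl,br,"width",np.linalg.norm(e))
tip=onz(T,*c(392,469),.14);print("tip",tip)
tab,g=two(ray(T,311,229.7),ray(S,299.1,222));print("tab",tab,g,"top",onz(T,311.3,229.7,.18))
st,g=two(ray(T,338.9,202.5),ray(S,338.1,219.2));print("striker",st,g, onz(T,338.9,202.3,.14))
y=e/np.linalg.norm(e)
m=(bl+br)[:2]/2
for yaw in [np.arctan2(-y[0],y[1])]:
    x=np.array([np.cos(yaw),np.sin(yaw)]);y=np.array([-x[1],x[0]])
    o=m-.1*x;print("yaw",yaw,"origin",o)
    for nm,p in dict(hinge=(-.1,.13),catch=(-.1,-.142)).items():
        w=o+p[0]*x+p[1]*y;print(nm,w, "tab dist",np.linalg.norm(tab[:2]-w),"tip",np.linalg.norm(tip[:2]-w))
    h=o-.1*x+.13*y;d=tab[:2]-h;print("gate a",np.arctan2(-d@x,-d@y)); d=tip[:2]-h;print("a tip",np.arctan2(-d@x,-d@y))
    d=st[:2]-o;print("striker in crate",d@x,d@y)
    for p in [(-.1,.13),(.1,.15),(.1,-.15)]: print(p,proj(T,np.r_[o+p[0]*x+p[1]*y,.1]))
E
```

```text
back corners [0.8178 0.144  0.1   ] [ 0.7892 -0.1524  0.1   ] width 0.29777123178922277
tip [ 0.4364 -0.0837  0.14  ]
tab [ 0.4792 -0.0307  0.1613] 0.0009195442297589177 top [ 0.4782 -0.0316  0.18  ]
striker [ 0.57   -0.123   0.1215] 0.0015308980303510738 [ 0.5683 -0.1214  0.14  ]
yaw -0.09617770055012445 origin [0.7039 0.0054]
hinge [0.6169 0.1444] tab dist 0.22273947935871372 tip 0.29086853291286197
catch [ 0.5908 -0.1263] tab dist 0.14695277392403544 tip 0.16012086204003523
gate a 0.5701776285684386
a tip 0.5731108096405226
striker in crate -0.12093174129362948 -0.1406825521871401
(-0.1, 0.13) (np.float64(259.5844363373249), np.float64(190.04828554400197))
(0.1, 0.15) (np.float64(259.83684549934276), np.float64(132.23673006116218))
(0.1, -0.15) (np.float64(346.7987065827921), np.float64(139.39517594303152))
```

```bash
python3 -m inch '[[-0.02,-0.022,0,0],[-0.036,-0.041,0,0],[-0.036,-0.041,0,0],[-0.036,-0.041,0,0],[-0.036,-0.041,0,0],[-0.036,-0.041,0,0],[-0.036,-0.041,0,0],[-0.036,-0.041,0,0],[-0.036,-0.041,0,0],[-0.036,-0.041,0,0],[-0.02,-0.024,0,0],[0,0,0,0]]' 0.0854
```

```text
t: 1.3
eef_pos: [0.4266, 0.1243, 0.2452]
tool_rot: [0.0, 0.211, 0.977, -0.001]
contact_force: [0.2, 0.9, -0.1]
gripper_width: 0.995
grasp_force: 0.0
```

```bash
python3 -m inch '[[0,0,0,8.5],[0,0,0,8.5],[0,0,0,8.5],[0,0,0,8.5],[0,0,0,8.5],[0,0,0,8.5],[0,0,0,8.5],[0,0,0,8.5],[0,0,0,8.5],[0,0,0,8.5],[0,0,0,8.5],[0,0,0,8.5]]'; python3 -m inch '[[0,0,0,2.3],[0,0,0,0],[0,0,0,0]]'; python3 -c "
from station import bot
print({k:v.round(3) for k,v in bot.get_obs().items()})"
```

```text
t: 2.5
eef_pos: [0.4255, 0.1299, 0.2451]
tool_rot: [-0.0, 0.892, 0.452, -0.0]
contact_force: [-0.5, 0.6, -1.0]
gripper_width: 1.003
grasp_force: 0.0
t: 2.8
eef_pos: [0.4257, 0.1297, 0.2452]
tool_rot: [-0.0, 0.899, 0.437, -0.0]
contact_force: [0.8, -0.3, 1.0]
gripper_width: 1.006
grasp_force: 0.0Traceback (most recent call last):
  File "<string>", line 3, in <module>
    print({k:v.round(3) for k,v in bot.get_obs().items()})
             ^^^^^^^
AttributeError: 'float' object has no attribute 'round'
```

```bash
cat >> h.py <<'E'
def tool(o):
    from scipy.spatial.transform import Rotation as R
    w,x,y,z=o["tool_rot"];return np.asarray(o["eef_pos"]),R.from_quat([x,y,z,w]).as_matrix()
def wray(d,o,u,v):
    K=d["mtx"];a=np.array([(u-K[0,2])/K[0,0],(v-K[1,2])/K[1,1]]);t=np.linalg.norm(a)
    k=np.sin(t)/t if t>1e-9 else 1.;r=np.array([a[0]*k,-a[1]*k,-np.cos(t)])
    p,M=tool(o);H=d["hand_eye"];return p+M@H[:3,3],M@H[:3,:3]@r
E
python3 -m inch '[[-0.01,0.014,0,0],[-0.02,0.03,0,0],[-0.02,0.03,0,0],[-0.02,0.03,0,0],[-0.0165,0.025,0,0],[-0.0075,0.012,0,0],[0,0,0,0],[0,0,0,0]]'
python3 - <<'E'
from h import *
from station import bot
o=bot.get_obs();d=bot.read_camera("wrist");np.savez("w0.npz",**d)
print(o["q"],tool(o)); print(d["mtx"],d["hand_eye"]); cv2.imwrite("pics/w0.png",d["color"][:,:,::-1])
for r in reds(d["color"],(0,0,640,400)): print(r)
E
```

```text
t: 3.6
eef_pos: [0.4783, -0.0312, 0.2451]
tool_rot: [-0.0, 0.9, 0.437, -0.0]
contact_force: [0.1, -0.0, 0.7]
gripper_width: 0.999
grasp_force: 0.0
[-0.54370894  0.15727302  0.53888288  2.03718265 -0.09784407  0.97191807
 -0.62170064] (array([ 0.47828484, -0.03124932,  0.24510379]), array([[ 6.18428895e-01,  7.85840567e-01, -5.52640212e-04],
       [ 7.85840755e-01, -6.18428827e-01,  3.05920480e-04],
       [-1.01363915e-04, -6.23477265e-04, -9.99999801e-01]]))
[[309.70691629   0.         312.63237778]
 [  0.         309.70691629 197.39028686]
 [  0.           0.           1.        ]] [[-8.11045562e-04  9.44980466e-01  3.27125757e-01  8.45849400e-02]
 [ 9.99999583e-01  6.29096319e-04  6.62012962e-04 -7.05040548e-04]
 [ 4.19795707e-04  3.27126158e-01 -9.44980582e-01 -1.28064646e-01]
 [ 0.00000000e+00  0.00000000e+00  0.00000000e+00  1.00000000e+00]]
([593, 0, 17, 32, 119], [598.4, 15.2])
([571, 3, 13, 30, 47], [574.6, 18.3])
([104, 10, 42, 43, 1043], [127.4, 31.7])
([106, 21, 3, 5, 11], [107.2, 23.1])
([306, 185, 15, 56, 763], [313.2, 213.3])
([437, 195, 31, 36, 683], [451.7, 212.0])
```

View pics/w0.png

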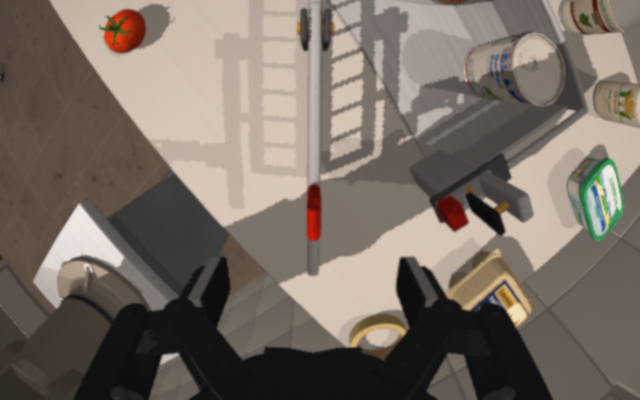

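The wrist view shows the gate running straight up the image, with the tab at columns 306–321 and rows 185–241, centred between the fingers. The striker is near (452,212) and the buffer near (487,213).

```bash
python3 - <<'E'
from h import *
from station import bot
np.set_printoptions(precision=4,suppress=True)
d=dict(np.load("w0.npz"));o=bot.get_obs();p,M=tool(o)
def at(u,v,z):
    c,r=wray(d,o,u,v);w=c+r*(z-c[2])/r[2];return w,(M.T@(w-p))
for uv in [(313.5,186),(313.5,240),(306,213),(321,213)]: print(uv,*at(*uv,.183))
print("tip",*at(313,273,.145)); print("bar far",*at(317,60,.145))
h=cv2.cvtColor(d["color"],cv2.COLOR_RGB2HSV)
for v in range(183,244,4): print(v,d["color"][v,304:324:2,0].tolist())
E
```

```text
(313.5, 186) [ 0.4943 -0.0097  0.183 ] [ 0.0265 -0.0003  0.0621]
(313.5, 240) [ 0.4704 -0.0401  0.183 ] [-0.0122 -0.0003  0.0621]
(306, 213) [ 0.4789 -0.0213  0.183 ] [ 0.0078 -0.0052  0.0621]
(321, 213) [ 0.4867 -0.0274  0.183 ] [0.0078 0.0047 0.0621]
tip [ 0.4381 -0.0807  0.145 ] [-0.064  -0.0006  0.1001]
bar far [0.5478 0.0543 0.145 ] [0.1099 0.0024 0.1001]
183 [217, 198, 164, 163, 132, 106, 110, 109, 112, 124]
187 [217, 195, 125, 92, 81, 79, 79, 85, 109, 124]
191 [195, 146, 107, 90, 81, 80, 79, 83, 104, 123]
195 [127, 121, 104, 89, 82, 81, 81, 83, 98, 122]
199 [125, 121, 99, 89, 94, 98, 97, 93, 98, 120]
203 [125, 121, 100, 91, 94, 103, 110, 110, 106, 120]
207 [125, 118, 100, 93, 92, 90, 88, 96, 105, 121]
211 [124, 133, 165, 173, 163, 155, 122, 114, 108, 120]
215 [125, 134, 169, 193, 195, 164, 138, 123, 112, 121]
219 [125, 134, 169, 192, 190, 161, 138, 125, 113, 122]
223 [124, 135, 172, 192, 187, 159, 139, 128, 114, 122]
227 [123, 136, 174, 190, 185, 158, 139, 132, 115, 121]
231 [124, 137, 175, 188, 184, 163, 151, 142, 120, 122]
235 [124, 137, 180, 197, 196, 180, 166, 147, 123, 123]
239 [123, 119, 135, 165, 178, 170, 148, 127, 122, 125]
243 [123, 115, 96, 102, 109, 111, 112, 109, 121, 123]
```

```bash
python3 -m inch '[[0.004,0,0.02,0],[0,0,0.025,0],[0,0,0.025,0],[0,0,0.012,0],[0,0,0.005,0],[0,0,0,0]]'; python3 -m inch '[[0,0,0,0],[0,0,0,0],[0,0,0,0],[0,0,0,0],[0,0,0,0],[0,0,0,0],[0,0,0,0],[0,0,0,0]]' 0 40
```

```text
t: 4.25
eef_pos: [0.4809, -0.0283, 0.1582]
tool_rot: [-0.0, 0.9, 0.437, -0.0]
contact_force: [1.0, -0.1, 0.1]
gripper_width: 0.998
grasp_force: 0.0
t: 5.05
eef_pos: [0.4813, -0.029, 0.1585]
tool_rot: [0.0, 0.9, 0.436, 0.0]
contact_force: [-0.1, -1.3, 3.6]
gripper_width: 0.112
grasp_force: 43.5
```

```bash
python3 -m inch '[[0.001,0,-0.003,0],[0.001,0,-0.004,0],[0.0012,0,-0.004,0],[0.0014,0,-0.004,0],[0.0014,0,-0.004,0],[0.001,0,-0.003,0],[0,0,0,0],[0,0,0,0]]'; python3 - <<'E'
from h import *
from station import bot
o=bot.get_obs();print(tool(o)[0],o["contact_force"],o["torque"])
d=bot.read_camera("wrist");cv2.imwrite("pics/w1.png",d["color"][100:300,200:520,::-1].repeat(2,0).repeat(2,1))
E
```

```text
t: 5.85
eef_pos: [0.4855, -0.0234, 0.1805]
tool_rot: [0.0, 0.9, 0.436, 0.0]
contact_force: [1.4, 0.0, -3.8]
gripper_width: 0.107
grasp_force: 42.7
[ 0.48547218 -0.0233812   0.18054701] [ 1.36373927  0.0240174  -3.7667068 ] [-0.34370029 -0.06093777 -0.34912215]
```

View pics/w1.png

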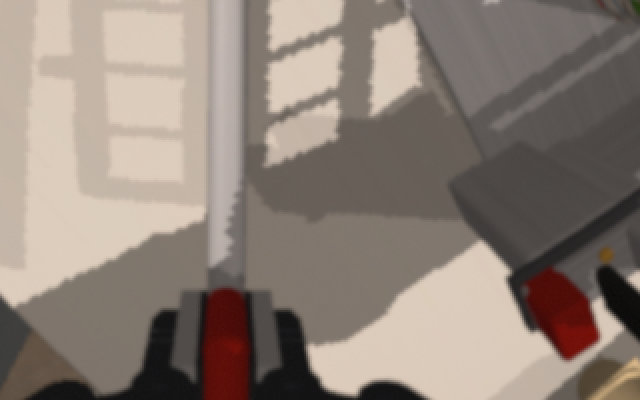

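The tab is held between the pads and the bar is lifted about 0.165 rad, with the striker ahead and clear. Now I'll swing it.

```bash
python3 -m inch '[[0.0001,0.0056,0,-1.5],[0.0003,0.0113,0,-3],[0.0003,0.0113,0,-3],[0.0003,0.0113,0,-3],[0.0003,0.0113,0,-3],[0.0003,0.0113,0,-3],[0,0,0,0]]'; python3 -m inch '[[0.0002,0.0094,0,-2.5],[0.0003,0.0113,0,-3],[0.0003,0.0113,0,-3],[0.0001,0.0056,0,-1.5],[0,0,0,0],[0,0,0,0]]'; python3 - <<'E'
from h import *
from station import bot
np.set_printoptions(precision=4,suppress=True)
o=bot.get_obs();p,M=tool(o);print(p,M.T@o["contact_force"],np.degrees(np.arctan2(M[1,1],M[0,1])))
h=np.array([.6169,.1444]);v=p[:2]-h;print(np.linalg.norm(v),"a pos",np.degrees(np.arctan2(-v[0],-v[1]))-5.5)
E
```

```text
t: 6.6
eef_pos: [0.54, -0.0552, 0.1805]
tool_rot: [0.001, 0.828, 0.561, 0.0]
contact_force: [-1.1, -2.0, -1.8]
gripper_width: 0.111
grasp_force: 42.8
t: 7.2
eef_pos: [0.5746, -0.0658, 0.1805]
tool_rot: [0.0, 0.776, 0.63, -0.0]
contact_force: [0.1, -5.8, -0.5]
gripper_width: 0.114
grasp_force: 43.1
[ 0.5746 -0.0658  0.1805] [-5.6895  1.3469  0.4861] -11.867785574542713
0.2144014025532567 a pos 5.865563492344588
```

```bash
cat > f.py <<'E'
from h import *
from station import bot
F=[];
o=bot.get_obs();p,M=tool(o);h=np.array([.6169,.1444]);v=p[:2]-h
print("tool F",(M.T@o["contact_force"]).round(1),"z",p[2].round(4),"a_tool",round(-.096-np.arctan2(M[1,1],M[0,1]),4),"a_pos",round(np.arctan2(-v[0],-v[1])-.096,4),"r",np.linalg.norm(v).round(4),"t",o["t"])
E
python3 -m inch '[[-0.0005,0.003,0,-0.8],[0,0.0045,0,-1.2],[0,0.003,0,-0.8],[0,0,0,0],[0,0,0,0]]'; python3 f.py
```

```text
t: 7.7
eef_pos: [0.5856, -0.0679, 0.1805]
tool_rot: [0.0, 0.76, 0.65, 0.0]
contact_force: [0.6, -3.9, -0.3]
gripper_width: 0.108
grasp_force: 43.0
tool F [-3.8  1.3  0.4] z 0.1805 a_tool 0.0597 a_pos 0.0506 r 0.2146 t 7.7
```

```bash
for i in 1; do python3 -m inch '[[0,0.0005,0,-0.13],[0,0.0005,0,-0.13],[0,0,0,0]]' >/dev/null; python3 f.py; python3 -m inch '[[0,0.0005,0,-0.13],[0,0.0005,0,-0.13],[0,0,0,0]]'>/dev/null; python3 f.py; done
```

```text
tool F [-5.8  1.5 -0.1] z 0.1805 a_tool 0.0552 a_pos 0.0464 r 0.2146 t 8.0
tool F [-5.   1.1  0.3] z 0.1804 a_tool 0.0506 a_pos 0.0418 r 0.2146 t 8.3
```

```bash
python3 -m inch '[[0,0.0005,0,-0.13],[0,0.0005,0,-0.13],[0,0,0,0]]' >/dev/null; python3 f.py; python3 -m inch '[[0,0.0005,0,-0.13],[0,0.0005,0,-0.13],[0,0,0,0]]'>/dev/null; python3 f.py
```

```text
tool F [-4.9  1.  -0.3] z 0.1805 a_tool 0.0461 a_pos 0.037 r 0.2146 t 8.6
tool F [-5.2  1.  -0.7] z 0.1804 a_tool 0.0416 a_pos 0.033 r 0.2146 t 8.9
```

```bash
python3 -m inch '[[0,0.0005,0,-0.13],[0,0.0005,0,-0.13],[0,0,0,0]]' >/dev/null; python3 f.py; python3 -m inch '[[0,0.0005,0,-0.13],[0,0.0005,0,-0.13],[0,0,0,0]]'>/dev/null; python3 f.py
```

```text
tool F [-6.2 -2.7 -1.5] z 0.1804 a_tool 0.0374 a_pos 0.0307 r 0.2146 t 9.2
tool F [-4.5 -4.1 -4.3] z 0.1804 a_tool 0.0332 a_pos 0.0286 r 0.2146 t 9.5
```

```bash
python3 -m inch '[[0,0.0005,0,-0.13],[0,0.0005,0,-0.13],[0,0,0,0]]' >/dev/null; python3 f.py
```

```text
tool F [-5.8 -5.6 -4.5] z 0.1804 a_tool 0.0289 a_pos 0.0263 r 0.2146 t 9.8
```

```bash
sed -i 's/"z",p/"Mz",(M.T@o["torque"]).round(2),"z",p/' f.py; python3 f.py; python3 -m inch '[[0,0.0005,0,-0.06],[0,0.0005,0,-0.06],[0,0,0,0],[0,0,0,0]]' >/dev/null; python3 f.py; python3 -m inch '[[0,0.0005,0,-0.06],[0,0.0003,0,-0.04],[0,0,0,0],[0,0,0,0]]' >/dev/null; python3 f.py
```

```text
tool F [-5.8 -5.6 -4.5] Mz [ 0.86 -0.91  0.51] z 0.1804 a_tool 0.0289 a_pos 0.0263 r 0.2146 t 9.8
tool F [-4.6 -9.7 -7.3] Mz [ 1.25 -0.92  0.47] z 0.1804 a_tool 0.0269 a_pos 0.0244 r 0.2147 t 10.2
tool F [ -4.2 -10.6  -7.2] Mz [ 1.48 -0.86  0.52] z 0.1804 a_tool 0.0253 a_pos 0.0229 r 0.2147 t 10.6
```

```bash
python3 -m inch '[[0,0.0004,0,-0.03],[0,0,0,0],[0,0,0,0]]' >/dev/null; python3 f.py; python3 -m inch '[[-0.0006,0,0.002,0],[-0.0006,0,0.002,0],[-0.0006,0,0.002,0],[0,0,0,0],[0,0,0,0]]' >/dev/null; python3 f.py
```

```text
tool F [ -4.6 -10.3  -9.1] Mz [ 1.61 -0.92  0.58] z 0.1803 a_tool 0.0246 a_pos 0.0222 r 0.2147 t 10.9
tool F [ -5.6 -12.3 -11.7] Mz [ 1.98 -0.48  0.48] z 0.1749 a_tool 0.0254 a_pos 0.0216 r 0.2167 t 11.4
```

```bash
python3 -m inch '[[-0.0006,0,0.002,0],[-0.0005,0,0.0015,0],[0,0,0,0],[0,0,0,0]]' >/dev/null; python3 f.py; python3 -m inch '[[-0.0005,0,0.0015,0],[-0.0005,0,0.0015,0],[0,0,0,0],[0,0,0,0]]' >/dev/null; python3 f.py
```

```text
tool F [ -5.1 -11.9 -13.4] Mz [ 1.98 -0.69  0.48] z 0.1713 a_tool 0.0252 a_pos 0.0217 r 0.2178 t 11.8
tool F [ -4.5 -12.  -12.5] Mz [ 1.92 -0.38  0.46] z 0.1683 a_tool 0.0252 a_pos 0.0219 r 0.2187 t 12.2
```

```bash
python3 -m inch '[[-0.0005,0,0.0015,0],[-0.0005,0,0.0015,0],[0,0,0,0],[0,0,0,0]]' >/dev/null; python3 f.py; python3 -m inch '[[-0.0005,0,0.0015,0],[-0.0005,0,0.0015,0],[0,0,0,0],[0,0,0,0]]' >/dev/null; python3 f.py
```

```text
tool F [ -5.3 -12.1 -12.9] Mz [ 1.83 -0.32  0.44] z 0.1653 a_tool 0.0253 a_pos 0.0218 r 0.2195 t 12.6
tool F [ -4.4 -12.  -11.6] Mz [ 1.84 -0.32  0.43] z 0.1622 a_tool 0.025 a_pos 0.022 r 0.2203 t 13.0
```

```bash
python3 -m inch '[[-0.0004,0,0.0015,0],[-0.0004,0,0.0012,0],[0,0,0,0],[0,0,0,0]]' >/dev/null; python3 f.py; python3 -m inch '[[-0.0002,0,0.001,0],[0,0,0,0],[0,0,0,0]]' >/dev/null; python3 f.py
```

```text
tool F [ -2.8 -11.4 -11.3] Mz [ 1.85 -0.26  0.44] z 0.1594 a_tool 0.0248 a_pos 0.0221 r 0.2209 t 13.4
tool F [ -4.3 -12.2 -12.2] Mz [ 1.85 -0.15  0.48] z 0.1585 a_tool 0.0249 a_pos 0.022 r 0.2211 t 13.7
```

```bash
python3 -m inch '[[0,0,0.001,0],[0,0,0,0],[0,0,0,0]]' >/dev/null; python3 f.py; python3 -m inch '[[0,-0.0006,0,0.1],[0,-0.0006,0,0.1],[0,-0.0006,0,0.1],[0,0,0,0],[0,0,0,0]]' >/dev/null; python3 f.py
```

```text
tool F [ -3.6 -11.7 -16.5] Mz [ 2.17 -0.3   0.48] z 0.1582 a_tool 0.0248 a_pos 0.021 r 0.2211 t 14.0
tool F [ -4.1  -8.4 -12.9] Mz [ 1.55 -0.29  0.44] z 0.1582 a_tool 0.0298 a_pos 0.0236 r 0.2211 t 14.5
```

```bash
python3 -m inch '[[0,-0.0006,0,0],[0,-0.0006,0,0],[0,0,0,0],[0,0,0,0]]' >/dev/null; python3 f.py;  python3 -m inch '[[0,-0.0006,0,0],[0,-0.0006,0,0],[0,0,0,0],[0,0,0,0]]' >/dev/null; python3 f.py
```

```text
tool F [-5.2 -4.9 -8.3] Mz [ 0.76 -0.48  0.43] z 0.1582 a_tool 0.0297 a_pos 0.0238 r 0.2211 t 14.9
tool F [-4.1  1.5 -6.5] Mz [ 0.04 -0.47  0.38] z 0.1582 a_tool 0.0295 a_pos 0.024 r 0.2211 t 15.3
```

```bash
python3 -m inch '[[0,0,0,0],[0,0,0,0],[0,0,0,0],[0,0,0,0],[0,0,0,0]]' 0.05; python3 -m inch '[[0,0,-0.01,0],[0,0,-0.02,0],[0,0,-0.03,0],[0,0,-0.03,0],[0,0,-0.03,0],[0,0,-0.02,0],[0,0,0,0],[0,0,0,0]]'; python3 - <<'E'
from h import *
from station import bot
o=bot.get_obs();d=bot.read_camera("wrist");t=bot.read_camera("top")
A=cv2.resize(t["color"][120:275,225:375,::-1],None,fx=2.58,fy=2.58,interpolation=2)
B=d["color"][:,200:600,::-1];B=np.ascontiguousarray(B)
cv2.imwrite("pics/end.png",np.hstack([A[:400,:380],B]))
E
```

```text
t: 15.8
eef_pos: [0.5891, -0.0747, 0.1569]
tool_rot: [-0.0, 0.75, 0.662, -0.0]
contact_force: [0.1, -0.1, 0.8]
gripper_width: 0.587
grasp_force: 0.0
t: 16.6
eef_pos: [0.5892, -0.0751, 0.2975]
tool_rot: [0.0, 0.75, 0.662, 0.0]
contact_force: [0.7, 0.4, 0.0]
gripper_width: 0.584
grasp_force: 0.0
```

View pics/end.png

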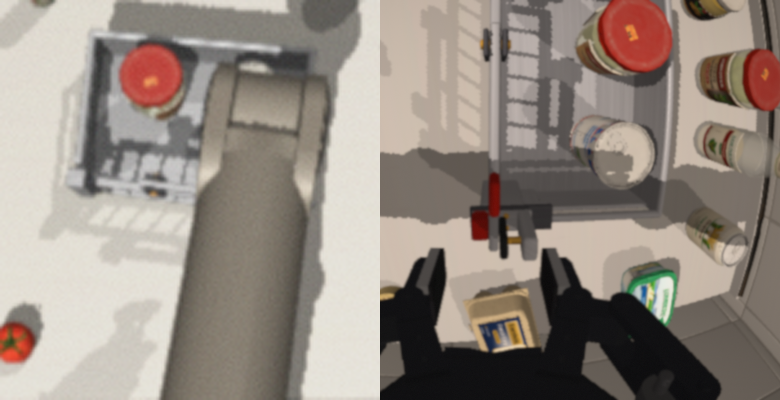

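The wrist view (right half) shows the gate shut and the bar in the slot between the red striker (480,225) and the black buffer (503,235). The jar and tin haven't moved. As a height check I'll touch the tab top with closed fingers; a level bar puts it at 183 mm, so contact should come at TCP 0.197.

```bash
python3 -m inch '[[0,0,0.02,0],[0,0,0.03,0],[0,0,0.025,0],[0,0,0.015,0],[0,0,0,0],[0,0,0,0],[0,0,0,0],[0,0,0,0]]' 0 | head -2; python3 f.py; python3 -m inch '[[0,0,0.002,0],[0,0,0.002,0],[0,0,0.002,0],[0,0,0,0],[0,0,0,0]]' >/dev/null; python3 f.py; python3 -m inch '[[0,0,0.001,0],[0,0,0.001,0],[0,0,0,0],[0,0,0,0]]' >/dev/null; python3 f.py
```

```text
t: 17.5
eef_pos: [0.59, -0.0752, 0.2083]
tool F [ 0.1 -0.2 -0.2] Mz [ 0.05 -0.03 -0.03] z 0.2083 a_tool 0.0292 a_pos 0.0258 r 0.2212 t 17.5
tool F [ 0.7 -0.1  0.2] Mz [ 0.05 -0.04 -0.01] z 0.201 a_tool 0.0291 a_pos 0.0295 r 0.2212 t 18.0
tool F [ 0.2 -0.9 -0.2] Mz [ 0.03 -0.04  0.04] z 0.1991 a_tool 0.0292 a_pos 0.0292 r 0.2212 t 18.4
```

```bash
python3 -m inch '[[0,0,0.001,0],[0,0,0.001,0],[0,0,0,0],[0,0,0,0]]' >/dev/null; python3 f.py;  python3 -m inch '[[0,0,0.001,0],[0,0,0,0],[0,0,0,0]]' >/dev/null; python3 f.py
```

```text
tool F [ 0.2 -0.4 -0.5] Mz [ 0.02 -0.02  0.01] z 0.1971 a_tool 0.0291 a_pos 0.0291 r 0.2212 t 18.8
tool F [-0.2 -4.3 -8.2] Mz [0.66 0.09 0.01] z 0.197 a_tool 0.0292 a_pos 0.0287 r 0.2212 t 19.1
```

Contact came at 0.197, so the bar is level and fully down. I'll retreat and hand in.

```bash
python3 -m inch '[[0,0,-0.005,0],[0,0,-0.02,0],[0,0,-0.03,0],[0,0,-0.03,0],[0,0,-0.02,0],[0,0,0,0],[0,0,0,0],[0,0,0,0]]'; python3 - <<'E'
from h import *
from station import bot
o=bot.get_obs();d=bot.read_camera("wrist");print(*reds(d["color"],(200,150,500,330)),sep="\n")
print(bot.hand_in())
E
```

```text
t: 19.9
eef_pos: [0.5886, -0.0749, 0.2999]
tool_rot: [-0.001, 0.75, 0.662, -0.001]
contact_force: [-0.2, 0.3, -0.5]
gripper_width: -0.001
grasp_force: 0.0
([293, 172, 29, 67, 969], [308.2, 208.8])
the job is handed in; nothing more can be done
None
```

The gate is shut and latched, with the bar fully down between striker and buffer; I pressed it in at about 12 N felt at the tab, touched nothing else, and handed the job in at about 20 s.

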